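# Shut, latch and pin the guard of a valve-spring tester

### The arm

A 6-joint arm with a two-finger parallel gripper is mounted at the origin on the work surface. World frame = base frame: x ahead of the robot, y to its left, z up, the work surface at z = 0. Lengths are in mm, angles in degrees, forces in N, time in s.
With the tool pointing down it reaches from about 250 to 775 mm from the base axis. Payload 4 kg.
Tool frame: the origin (TCP) lies midway between the tips of the shut fingers; the grasp point (between the pads) lies 19 mm behind it; z points along the fingers, y is the line along which they close (so a half turn about z gives the same grasp; the last joint's range is limited). The gripper opens to 85 mm and grips with 20 to 120 N. Pads are 22 mm wide; open, the fingers measure 114 mm over their backs; the gripper's body (76 mm by 85 mm) begins 54 mm behind the grasp point. The pads swing forward as they close: fully open they stand 13 mm farther back than shut.
Start: joints at [-78.959, 4.996, 78.535, -0, 96.463, -5.907], TCP at [160.325, -526.131, 231.341] pointing down, gripper open.
Joint ranges: [-177.83, 177.83], [-43.37, 116.18], [15.69, 146.23], [-61.86, 241.86], [9.47, 152.12], [-147.06, 147.06]. Speed limits (degrees/s): [159.86, 159.86, 180, 180, 180, 180].

### API

Orientations are given as a 3x3 rotation matrix whose columns are the frame's x, y, z axes.
In Python, from cell import sensors, grab_frame, get_calibration, job_done gives the robot as it stands. The module is installed in compiled form; this text tells all that it offers.
- The arm moves only by the tool move_arm, never from a script. Its arguments are lists of equal length, an entry for each row: "xyz": the shift along the tool's x, y, z in mm, a list of three; "angular": the turn, a rotation vector about the tool's x, y, z in degrees, a list of three. In form: {"xyz": [[x, y, z], ...], "angular": [[rx, ry, rz], ...]}. A call has 1 to 8 rows; each row is the pose to reach, as a shift and turn from the pose commanded when the call began, along the tool's axes at that moment; what a row does not reach only later rows make up. A row lasts 1/8 s, in which the tool goes at most 62.5 mm and 10.7 degrees, less where a joint would pass 70% of its speed; a pose out of reach is approached as far as the arm can. A call with a gripper value outside its range is refused whole. "hand" is the opening, from 0 (shut) to 1 (fully open), set as the call begins (left out, the last holds). The fingers move at their own pace and stop on an object; "force" is the grip in N (left out, the last holds). Time passes only in rows, so rows that repeat a pose let the fingers close. It gives the time, the measured TCP pose, the force, the opening and the grip force at its end, in the units of the state.
- sensors.sense(): the state, without advancing time (a new reading comes with each control period).
- grab_frame(name): name is "scene" or "top"; returns the picture (384x512x3 uint8, red, green, blue); there is no depth.
- get_calibration(name): a dict with "fx", "fy", "cx", "cy" (pixels), "rvec" (rotation vector, rad) and "tvec" (3), from world to camera coordinates, as OpenCV has them. Camera axes: x right, y down, z forward; pixel columns grow to the right and rows downward; lengths in mm; the calibration is good to about 2 mm. A picture is of the moment at which its call begins. get_calibration takes no time and is no camera call.
- job_done(): hands the job in; it is judged then, once.
The state is a dict: "clock": time; "q": joint angles; "joint_vel": joint speeds; "effort": joint torques, N m; "eef_pos": TCP position; "ee_rot": TCP orientation; "ft_force": force on the tool from outside, world axes, zero at the start; "torque": the same for the moment, N m; "width": opening from 0.0 (shut) to 1.0 (fully open); "gripper_force": force on a finger pad.
Only numpy, scipy, OpenCV 4.12 (cv2) and the standard library are available. Lean on these libraries where they do the work, as an engineer would, in place of code of your own. Each camera call takes 0.05 s, during which the arm holds its last target. There are 200 camera calls.

### The job

Get the valve-spring tester ready to run: push its guard door fully shut, without slamming it, until the sprung latch snaps in behind the striker bar. Then take the locking pin out of the dark block and put it from above through the fixed lug and the door's tongue, fully home on its shoulder, and let go. Leave the engine valve and the other parts on the bench where they are.

Things in the scene. Friction and masses are not known exactly. Their poses are not given: they have to be found in the camera images.
- guard: Guard box of the valve-spring tester, fixed to the bench: grey base 200 x 260 mm, aluminium posts, clear sides, aluminium roof with its top at 184 mm. Origin: centre of its underside. Its own -x is the door side, +y the hinge side, z up. A flat steel lug (8 mm thick, 48 mm wide, top 182 mm above the bench) juts 70 mm out of the roof's door side near the latch end.
- guard_door (a joint): Door angle, rad: 0 = shut and latched, grows as it opens to the guard's -x side (clockwise from above); stop at -0.02. Starts 0.55 to 1.05. Light hinge; stays where left, but from 0.18 rad inwards a rubber buffer pushes it open again with 2 to 4 N unless latched. The latch rides over the bar from about 0.1 rad and snaps in near 0: press to about -0.01 to be sure. 8 to 15 N at door_push shuts it.
- latch (a joint): How far the bevelled latch bolt at the door's free edge is pushed in, m: 0 = fully out, up to 0.014. It is sprung (about 2 to 4 N); it rides in by about 10 mm over the striker bar while the door shuts and is back at 0 when latched.
- door_hinge (a point): Point on the door's vertical hinge axis at its upper edge, 172 mm above the bench. Axes turn with the door: -y runs along the door to its free edge, -x out of its outer face, 6 mm from the axis. Door: upright panel 230 mm wide, 150 high, 12 thick, aluminium frame, clear pane, small black knob low on its outer face.
- door_push (a point): Point on the door's flat outer face, 100 mm from the hinge axis and 25 mm below the door's upper edge (147 mm above the bench): the place to push. Axes as door_hinge: push along +x. The face is clear here below the tongue, which begins 71 mm nearer the free edge.
- tongue_hole (a point): Centre of the hole in the door's steel tongue, on the tongue's upper face (168 mm above the bench). The tongue is a flat plate 8 mm thick, 48 mm wide, jutting 50 mm out of the door's outer face near its top; the hole is 18 mm in diameter, 195 mm from the hinge along the door. It comes to lie right below lug_hole, with a 6 mm gap, when the door is latched.
- lug_hole (a point): Centre of the hole in the fixed lug, on the lug's upper face (182 mm above the bench). Hole 18 mm in diameter, vertical. The pin goes in here from above; 42 mm of free space from the hole's axis to the guard's roof front.
- pin_block: Dark rubber block fixed to the bench, 170 x 70 mm, 80 mm high, two upright holes 18 mm in diameter, 50 mm either side of its centre along its x. Origin: centre of its underside. In one hole stands the locking pin, in the other the engine valve.
- pin: Steel locking pin, 115 mm long, upright in a hole of the block. Origin: underside of its shoulder, on the axis, level with the block's top at the start (80 mm above the bench); z up. Below it: shank 14 mm in diameter, 70 mm long, the last 12 mm tapered to 6 mm. Above: shoulder 32 mm in diameter, 5 mm thick, then a round grip 22 mm in diameter up to 45 mm above the origin. About 0.15 kg.
- valve: Engine valve, dark steel, standing in the block's other hole, its flat mushroom head (38 mm in diameter) up, 28 mm above the block. Origin level with the block's top. Not part of the job: leave it there.
- spray_can: Black spray can, 66 mm in diameter, 190 mm tall, standing on the bench. Origin: centre of its underside. Leave alone.
- bearing_cap0: Aluminium camshaft bearing cap, 80 x 26 mm, 34 mm high, on the bench. Origin: centre of its underside. Leave alone.
- bearing_cap1: Another like it. Leave alone.
- bearing_cap2: Another like it. Leave alone.
- ratchet: Spanner, 200 mm long, lying on the bench. Leave alone.
- gauge_tin: Shallow round steel tin, 100 mm in diameter, 30 mm high. Origin: centre of its underside. Leave alone.
There are look-alikes about, which are no part of the job. What is shaped like the pin but blue or turquoise is not meant.

How it is judged:
By the outcome, as a careful person would: the job done as asked, in the order asked, and still so for the second after the job is handed in, with the robot touching nothing.
It also fails if it takes over 64 s, if anything falls off the work surface, if the arm or the gripper's body presses on something with over 40 N, if the wrist force passes 120 N, or if a joint passes its speed limit or range.

## Working session

There is one attempt and no reset: what is moved stays moved. The work goes in short steps, Python scripts to look and compute and a tool call to move; the robot and the scene stay as the last step left them, time stands still between calls to the robot, and variables do not carry over. Pictures are saved under pics/ and viewed, at most 10 in all, crops included, and the job is handed in when it is done.

Besides the shell and the picture viewer there is one more tool, called after "Request:" in YAML: its name, and indented under it one key for each argument. move_arm: Moves the arm, as the interface text tells. Its arguments: {"type":"object","properties":{"xyz":{"type":"array","items":{"type":"array","items":{"type":"number"}}},"angular":{"type":"array","items":{"type":"array","items":{"type":"number"}}},"hand":{"type":"number"},"force":{"type":"number"}},"required":["xyz","angular"]}

```bash
mkdir -p pics; cat > h.py <<'E'
import numpy as np, cv2
from cell import sensors, grab_frame, get_calibration, job_done
def cam(n):
    c=get_calibration(n);K=np.array([[c['fx'],0,c['cx']],[0,c['fy'],c['cy']],[0,0,1.]])
    R=cv2.Rodrigues(np.array(c['rvec'],float))[0];return K,R,np.array(c['tvec'],float).ravel()
def ray(n,u,v):
    K,R,t=cam(n);return -R.T@t,R.T@np.linalg.inv(K)@np.array([u,v,1.])
def onz(n,u,v,z):
    o,d=ray(n,u,v);return o+d*(z-o[2])/d[2]
def proj(n,p):
    K,R,t=cam(n);q=K@(R@np.array(p,float)+t);return q[:2]/q[2]
def tri(u1,u2):
    # scene, top pixels
    A=[];b=[]
    for n,u in(('scene',u1),('top',u2)):
        o,d=ray(n,*u);d/=np.linalg.norm(d);P=np.eye(3)-np.outer(d,d);A.append(P);b.append(P@o)
    return np.linalg.lstsq(np.vstack(A),np.hstack(b),rcond=None)[0]
def shot(n,name,crop=None,s=1):
    f=grab_frame(n)
    cv2.imwrite('pics/%s_raw.png'%name,f[:,:,::-1])
    if crop: f=f[crop[1]:crop[3],crop[0]:crop[2]]
    cv2.imwrite('pics/%s.png'%name,cv2.resize(f,None,fx=s,fy=s,interpolation=cv2.INTER_CUBIC)[:,:,::-1]);return f
E
python3 - <<'E'
from h import *
shot('scene','s0',s=1.5);shot('top','t0',s=1.5)
for n in('scene','top'):
    K,R,t=cam(n);print(n,K[0,0],-R.T@t,R[2])
s=sensors.sense();print(s['clock'],s['eef_pos'],s['ee_rot'],s['ft_force'])
E
```

```text
scene 498.8518139571313 [1448.31439274 -275.51859916  828.01949054] [-0.7991591   0.13412188 -0.58596592]
top 376.60952490530224 [ 437.96510436 -121.90099005 1052.46319281] [ 0.07977836  0.00360486 -0.99680611]
0.1 [ 160.23993375 -525.67707834  230.22382261] [[ 9.56571241e-01  2.91498389e-01 -3.86082671e-04]
 [ 2.91498562e-01 -9.56569129e-01  2.02257284e-03]
 [ 2.20261960e-04 -2.04727755e-03 -9.99997880e-01]] [-0.05000219 -0.22107892 -0.13562416]
```

View pics/s0.png

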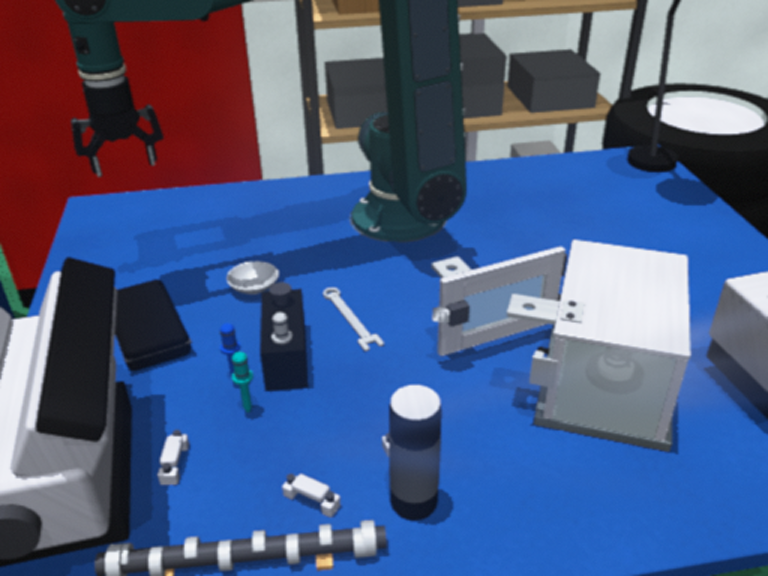

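View pics/t0.png

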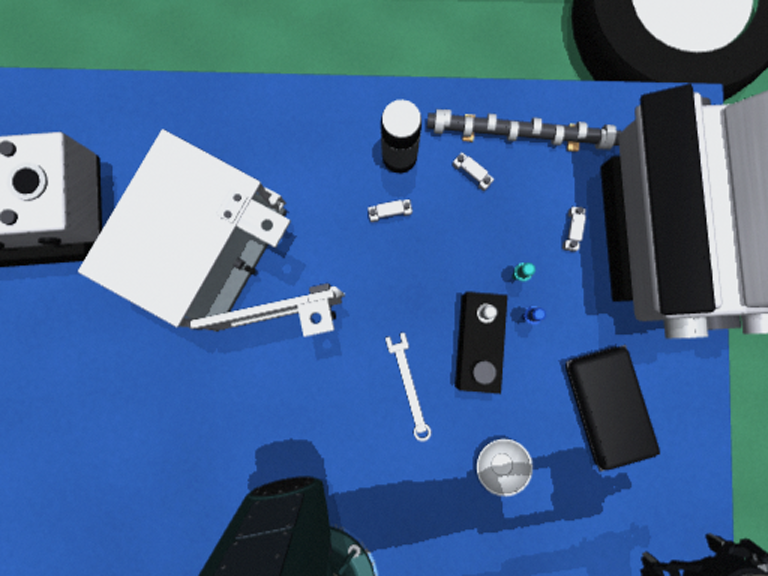

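Scene view: pin grip at (280,318), valve at (280,293), door open at centre right, and lug hole at about (545,308) px. Top view: lug hole (267,225), tongue hole (316,318), pin (487,312), valve (484,372), all in 1.5x pixels. Next I'll refine these by blobs and compute the positions.

```bash
cat > m.py <<'E'
from h import *
T=cv2.imread('pics/t0_raw.png');hsv=cv2.cvtColor(T,cv2.COLOR_BGR2HSV)
g=cv2.cvtColor(T,cv2.COLOR_BGR2GRAY).astype(float)
def hole(u,v,r=6):   # dark blob centroid in bright surround
    u,v=int(round(u)),int(round(v));w=g[v-r:v+r+1,u-r:u+r+1];hi=np.percentile(w,75)
    k=np.clip(hi-20-w,0,None);n,l,s,c=cv2.connectedComponentsWithStats((k>15).astype(np.uint8))
    yy,xx=np.mgrid[-r:r+1,-r:r+1];i=l[r,r]
    k=k*(cv2.dilate((l==i).astype(np.uint8),np.ones((3,3))));print('hole',i,s[i,4])
    return u+(k*xx).sum()/k.sum(),v+(k*yy).sum()/k.sum()
lug=onz('top',*hole(267/1.5,225/1.5),182);ton=onz('top',*hole(316/1.5,318/1.5),168)
print('lug',lug,'tongue',ton)
# roof edges: bright region polygon
m=((hsv[:,:,1]<60)&(hsv[:,:,2]>185)).astype(np.uint8);n,l,s,c=cv2.connectedComponentsWithStats(m)
i=l[int(230/1.5),int(150/1.5)];cn=max(cv2.findContours((l==i).astype(np.uint8),0,2)[0],key=cv2.contourArea)
print([tuple(p) for p in cv2.approxPolyDP(cn,3,True)[:,0]])
for p in cv2.approxPolyDP(cn,3,True)[:,0]: print(np.round(onz('top',*p,184),1))
print('pin top',onz('top',487/1.5,310/1.5,125),'valve',onz('top',484/1.5,372/1.5,108))
for p in [(459,290),(507,295),(500,392),(457,387)]:print(onz('top',p[0]/1.5,p[1]/1.5,80))
cv2.imwrite('pics/c1.png',np.hstack([cv2.resize(T[75:230,45:245],None,fx=3,fy=3,interpolation=2)[:450,:600]]))
S=cv2.imread('pics/s0_raw.png')
E
python3 m.py
```

```text
hole 1 52
hole 1 56
lug [613.61523374  76.3802272  182.        ] tongue [470.62076952  -2.83333654 168.        ]
[(np.int32(108), np.int32(86)), (np.int32(52), np.int32(180)), (np.int32(117), np.int32(217)), (np.int32(157), np.int32(149)), (np.int32(183), np.int32(163)), (np.int32(192), np.int32(146)), (np.int32(166), np.int32(132)), (np.int32(171), np.int32(120))]
[761.7 247.4 184. ]
[534.3 364.6 184. ]
[452.3 208.7 184. ]
[613.4 124.  184. ]
[581.9  61.9 184. ]
[622.6  42.5 184. ]
[654.3 104.8 184. ]
[683.3  94.4 184. ]
pin top [ 491.79044478 -279.35147005  125.        ] valve [ 389.69506273 -278.47410064  108.        ]
[ 527.76770571 -238.23253552   80.        ]
[ 521.20553226 -321.19413523   80.        ]
[ 355.15969226 -310.76005896   80.        ]
[ 361.71335098 -237.43224451   80.        ]
```

View pics/c1.png

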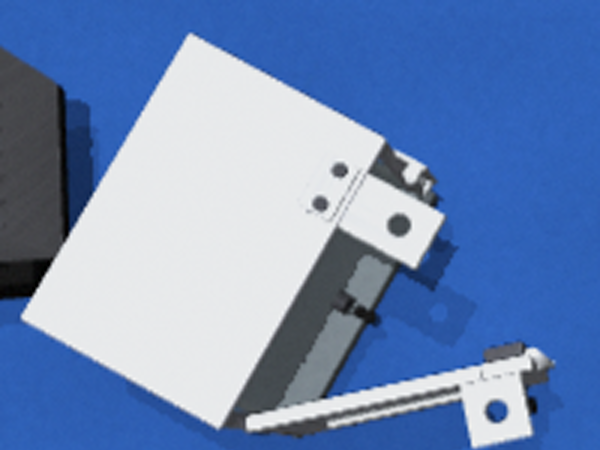

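Roof edges and both holes are consistent: guard yaw about 62.6°, hinge at about (455,194), door about 49° open. Next is the push plan.

```bash
cat >> h.py <<'E'
import json
def rows(tg):  # tg: list of x,y,z,yaw(deg of tool x) ; prints rows relative to the present pose
    s=sensors.sense();R=np.array(s['ee_rot']);p=np.array(s['eef_pos']);y0=np.degrees(np.arctan2(R[1,0],R[0,0]))
    a=[];b=[]
    for x,y,z,w in tg:
        d=R.T@(np.array([x,y,z])-p);a.append([round(float(v),1) for v in d]);b.append([0,0,round(float((y0-w+180)%360-180)*-1*-1,1)])
    print('now',np.round(p,1),round(y0,1),'t',s['clock'],'F',np.round(s['ft_force'],1),'w',s['width']);print(json.dumps({'xyz':a,'angular':b}))
H=np.array([455,194.]);G=62.6
def push(th,off,z=138): # th deg door angle; TCP standing off from face
    w=G-th;e=np.radians(w);x=np.array([np.cos(e),np.sin(e)]);u=np.array([np.sin(e),-np.cos(e)])
    return (*(H+100*u-x*(6+off)),z,w)
E
python3 - <<'E'
from h import *
p=push(48.9,45)
print(p)
s=sensors.sense()['eef_pos'];q=np.array([p[0],p[1],230])
rows([(*(s+(q-s)*min(1,k/14)),16.95) for k in (1,2,4,6,8,10,12,13)])
rows([(*q,p[3])])
E
```

```text
(np.float64(429.13480948668195), np.float64(84.76634255088882), 138, 13.700000000000003)
now [ 160.2 -525.7  230.2] 16.9 t 0.1 F [-0.1 -0.2 -0.1] w 0.9992442379277586
{"xyz": [[31.1, -36.1, 0.1], [62.2, -72.2, 0.2], [124.3, -144.4, 0.4], [186.5, -216.7, 0.6], [248.7, -288.9, 0.8], [310.8, -361.1, 1.0], [373.0, -433.3, 1.2], [404.1, -469.4, 1.3]], "angular": [[0, 0, -0.0], [0, 0, -0.0], [0, 0, -0.0], [0, 0, -0.0], [0, 0, -0.0], [0, 0, -0.0], [0, 0, -0.0], [0, 0, -0.0]]}
now [ 160.2 -525.7  230.2] 16.9 t 0.1 F [-0.1 -0.2 -0.1] w 0.9992442379277586
{"xyz": [[435.2, -505.5, 1.4]], "angular": [[0, 0, 3.2]]}
```

Request:
move_arm:
  xyz:
    - [16,-18,0]
    - [47,-54,0]
    - [82,-95,0]
    - [118,-137,0]
    - [154,-179,0]
    - [190,-221,0]
    - [226,-263,0]
    - [260,-302,0]
  angular:
    - [0,0,0]
    - [0,0,0]
    - [0,0,0]
    - [0,0,0]
    - [0,0,0]
    - [0,0,0]
    - [0,0,0]
    - [0,0,0]
  hand: 0
  force: 60

```text
clock: 1.1
eef_pos: [321.2, -159.6, 231.0]
ee_rot: [[0.957, 0.291, 0.0], [0.291, -0.957, 0.0], [0.0, 0.0, -1.0]]
ft_force: [1.9, -0.6, 0.7]
width: -0.004
gripper_force: 0.0
```

Request:
move_arm:
  xyz:
    - [36,-42,0]
    - [72,-84,0]
    - [107,-124,0]
    - [138,-160,0]
    - [160,-186,0]
    - [172,-200,0]
    - [175,-203,0]
    - [175,-203,0]
  angular:
    - [0,0,0]
    - [0,0,0]
    - [0,0,0]
    - [0,0,1]
    - [0,0,2]
    - [0,0,3]
    - [0,0,3]
    - [0,0,3]

```text
clock: 2.1
eef_pos: [429.0, 83.4, 230.9]
ee_rot: [[0.97, 0.241, -0.001], [0.241, -0.97, -0.001], [-0.001, 0.0, -1.0]]
ft_force: [1.3, 0.3, 0.0]
width: -0.001
gripper_force: 0.0
```

```bash
python3 - <<'E'
from h import *
rows([(429,85,138,13.7)])
rows([push(48.9,20),push(48.9,14)])
E
```

```text
now [429.   83.4 230.9] 14.0 t 2.1 F [1.3 0.3 0. ] w -0.0013969201539049496
{"xyz": [[0.5, -1.6, 92.9]], "angular": [[0, 0, 0.3]]}
now [429.   83.4 230.9] 14.0 t 2.1 F [1.3 0.3 0. ] w -0.0013969201539049496
{"xyz": [[25.6, -1.2, 92.9], [31.6, -1.1, 92.9]], "angular": [[0, 0, 0.3], [0, 0, 0.3]]}
```

Request:
move_arm:
  xyz:
    - [0,-1,25]
    - [0,-1,60]
    - [0,-1,85]
    - [0,-1,93]
    - [8,-1,93]
    - [16,-1,93]
    - [24,-1,93]
    - [30,-1,93]
  angular:
    - [0,0,0]
    - [0,0,0]
    - [0,0,0]
    - [0,0,0]
    - [0,0,0]
    - [0,0,0]
    - [0,0,0]
    - [0,0,0]

```text
clock: 3.1
eef_pos: [459.2, 92.1, 138.9]
ee_rot: [[0.97, 0.241, 0.001], [0.241, -0.97, -0.0], [0.001, 0.0, -1.0]]
ft_force: [0.3, -0.8, -0.5]
width: -0.0
gripper_force: 0.0
```

```bash
python3 - <<'E'
from h import *
rows([push(t,11) for t in (48,45,41,37,33,29,25,22)])
E
```

```text
now [459.2  92.1 138.9] 14.0 t 3.1 F [ 0.3 -0.8 -0.5] w -0.00019550242880110957
{"xyz": [[4.6, 0.3, 0.9], [9.9, 1.0, 0.9], [17.0, 1.5, 0.9], [24.0, 1.5, 0.9], [31.1, 1.0, 0.9], [38.1, 0.0, 1.0], [45.0, -1.4, 1.0], [50.2, -2.8, 1.0]], "angular": [[0, 0, -0.6], [0, 0, -3.6], [0, 0, -7.6], [0, 0, -11.6], [0, 0, -15.6], [0, 0, -19.6], [0, 0, -23.6], [0, 0, -26.6]]}
```

Request:
move_arm:
  xyz:
    - [4.5,0.5,1]
    - [10,1,1]
    - [17,1.5,1]
    - [24,1.5,1]
    - [31,1,1]
    - [38,0,1]
    - [45,-1.5,1]
    - [50,-3,1]
  angular:
    - [0,0,-1]
    - [0,0,-4]
    - [0,0,-8]
    - [0,0,-12]
    - [0,0,-16]
    - [0,0,-20]
    - [0,0,-24]
    - [0,0,-27]

```text
clock: 4.1
eef_pos: [506.1, 106.9, 137.1]
ee_rot: [[0.754, 0.657, -0.001], [0.657, -0.754, -0.001], [-0.001, 0.0, -1.0]]
ft_force: [-1.0, -0.8, -0.2]
width: 0.002
gripper_force: 0.4
```

```bash
python3 - <<'E'
from h import *
rows([push(t,11) for t in (19.5,17.5,15.5,13.5,12,10.5,9,8)])
rows([push(t,11) for t in (7,6,5,4,3,2,1,0,-.6,-1)])
shot('top','t1',(40,70,280,240),2.5)
E
```

```text
now [506.1 106.9 137.1] 41.1 t 4.1 F [-1.  -0.8 -0.2] w 0.002171818122759424
{"xyz": [[5.3, 1.3, -0.9], [8.8, 1.7, -0.9], [12.3, 2.0, -0.9], [15.8, 2.1, -0.9], [18.5, 2.2, -0.9], [21.2, 2.1, -0.9], [23.8, 2.0, -0.9], [25.6, 1.9, -0.9]], "angular": [[0, 0, -2.0], [0, 0, -4.0], [0, 0, -6.0], [0, 0, -8.0], [0, 0, -9.5], [0, 0, -11.0], [0, 0, -12.5], [0, 0, -13.5]]}
now [506.1 106.9 137.1] 41.1 t 4.1 F [-1.  -0.8 -0.2] w 0.002171818122759424
{"xyz": [[27.3, 1.8, -0.9], [29.1, 1.6, -0.9], [30.9, 1.4, -0.9], [32.6, 1.2, -0.9], [34.4, 0.9, -0.9], [36.1, 0.7, -0.9], [37.9, 0.3, -0.9], [39.6, -0.0, -0.9], [40.6, -0.2, -0.9], [41.3, -0.4, -0.9]], "angular": [[0, 0, -14.5], [0, 0, -15.5], [0, 0, -16.5], [0, 0, -17.5], [0, 0, -18.5], [0, 0, -19.5], [0, 0, -20.5], [0, 0, -21.5], [0, 0, -22.1], [0, 0, -22.5]]}
```

View pics/t1.png

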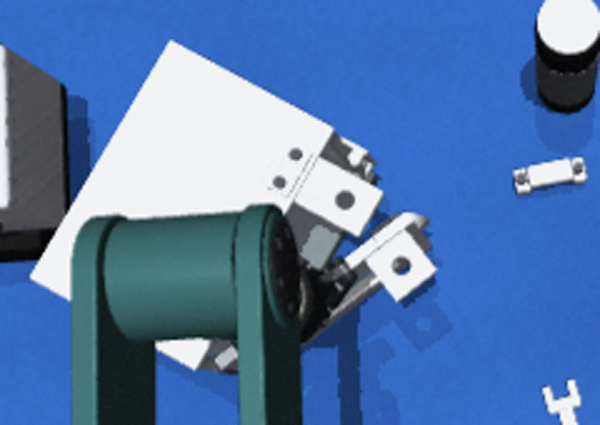

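The door is following the fingers: tongue hole at (400,265) and lug hole at (345,200) in the crop, so about 20° is left. I'll continue slowly.

Request:
move_arm:
  xyz:
    - [5,1,-1]
    - [9,1.5,-1]
    - [12,2,-1]
    - [15.5,2,-1]
    - [18.5,2,-1]
    - [21,2,-1]
    - [23.5,2,-1]
    - [25.5,2,-1]
  angular:
    - [0,0,-2]
    - [0,0,-4]
    - [0,0,-6]
    - [0,0,-8]
    - [0,0,-9.5]
    - [0,0,-11]
    - [0,0,-12.5]
    - [0,0,-13.5]

```text
clock: 5.15
eef_pos: [526.2, 121.8, 138.3]
ee_rot: [[0.581, 0.814, -0.001], [0.814, -0.581, -0.001], [-0.001, -0.0, -1.0]]
ft_force: [-1.8, -2.2, 1.7]
width: -0.001
gripper_force: 1.3
```

```bash
python3 - <<'E'
from h import *
rows([push(t,11) for t in (7,6,5,4,3,2,1,0,-.6,-1)])
E
```

```text
now [526.2 121.8 138.3] 54.5 t 5.15 F [-1.8 -2.2  1.7] w -0.0008434865212331063
{"xyz": [[2.3, 0.5, 0.3], [4.1, 0.7, 0.3], [5.8, 0.9, 0.3], [7.6, 1.1, 0.3], [9.4, 1.3, 0.3], [11.1, 1.4, 0.3], [12.9, 1.5, 0.3], [14.7, 1.6, 0.3], [15.7, 1.6, 0.3], [16.4, 1.6, 0.3]], "angular": [[0, 0, -1.1], [0, 0, -2.1], [0, 0, -3.1], [0, 0, -4.1], [0, 0, -5.1], [0, 0, -6.1], [0, 0, -7.1], [0, 0, -8.1], [0, 0, -8.7], [0, 0, -9.1]]}
```

Request:
move_arm:
  xyz:
    - [2,0.5,0]
    - [4,0.5,0]
    - [5.5,1,0]
    - [7,1,0]
    - [8.5,1,0]
    - [10,1.5,0]
    - [11.5,1.5,0]
    - [12.5,1.5,0]
  angular:
    - [0,0,-1]
    - [0,0,-2]
    - [0,0,-3]
    - [0,0,-4]
    - [0,0,-5]
    - [0,0,-6]
    - [0,0,-7]
    - [0,0,-8]

```text
clock: 6.15
eef_pos: [533.5, 129.0, 138.3]
ee_rot: [[0.463, 0.887, -0.004], [0.887, -0.463, -0.005], [-0.006, -0.001, -1.0]]
ft_force: [-7.8, -8.5, 5.4]
width: -0.0
gripper_force: 5.7
```

Request:
move_arm:
  xyz:
    - [1,0,0]
    - [2,0,0]
    - [3,0,0]
    - [3,0,0]
  angular:
    - [0,0,0]
    - [0,0,0]
    - [0,0,0]
    - [0,0,0]

```text
clock: 6.65
eef_pos: [536.5, 133.8, 138.3]
ee_rot: [[0.462, 0.887, 0.0], [0.887, -0.462, -0.001], [-0.001, 0.001, -1.0]]
ft_force: [-2.4, -3.4, 1.3]
width: 0.002
gripper_force: 1.9
```

Request:
move_arm:
  xyz:
    - [1,0,0]
    - [2,0,0]
    - [2,0,0]
  angular:
    - [0,0,0]
    - [0,0,0]
    - [0,0,0]

```text
clock: 7.02
eef_pos: [537.4, 135.2, 138.3]
ee_rot: [[0.463, 0.887, -0.0], [0.887, -0.463, -0.002], [-0.001, 0.001, -1.0]]
ft_force: [-2.2, -4.1, 2.6]
width: -0.0
gripper_force: 2.5
```

Request:
move_arm:
  xyz:
    - [0.7,0,0]
    - [1.5,0,0]
    - [1.5,0,0]
  angular:
    - [0,0,0]
    - [0,0,0]
    - [0,0,0]

```text
clock: 7.4
eef_pos: [537.5, 135.5, 138.3]
ee_rot: [[0.463, 0.886, -0.002], [0.886, -0.463, -0.004], [-0.004, 0.0, -1.0]]
ft_force: [-3.9, -7.9, 2.7]
width: -0.003
gripper_force: 4.2
```

Request:
move_arm:
  xyz:
    - [1,0,0]
    - [1,0,0]
    - [-5,0,0]
    - [-20,0,0]
    - [-35,0,0]
    - [-45,0,-20]
    - [-45,0,-60]
    - [-45,0,-90]
  angular:
    - [0,0,0]
    - [0,0,0]
    - [0,0,0]
    - [0,0,0]
    - [0,0,0]
    - [0,0,0]
    - [0,0,0]
    - [0,0,0]

```text
clock: 8.4
eef_pos: [517.1, 96.8, 230.0]
ee_rot: [[0.463, 0.886, 0.002], [0.886, -0.463, 0.001], [0.001, 0.001, -1.0]]
ft_force: [0.2, 0.2, -0.6]
width: 0.001
gripper_force: 0.0
```

```bash
python3 - <<'E'
from h import *
rows([(410,-100,230,16),(494,-278,230,-4)])
f=shot('top','t2',(40,70,280,240),2.5)
f=shot('scene','s2',(270,140,480,310),2.8)
E
```

```text
now [517.1  96.8 230. ] 62.4 t 8.4 F [ 0.2  0.2 -0.6] w 0.000772080070717935
{"xyz": [[-224.0, -3.9, -0.3], [-342.9, 153.0, -0.3]], "angular": [[0, 0, 46.4], [0, 0, 66.4]]}
```

View pics/s2.png

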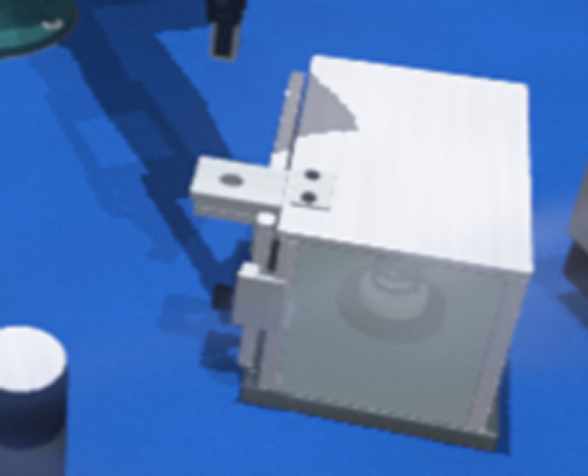

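The door is shut: the tongue is stacked under the lug, at (230,180) in the crop, and stayed put after I withdrew. Now I'll refine the pin position in both views.

```bash
python3 - <<'E'
from h import *
def blob(name,u,v):
    I=cv2.imread(name);h=cv2.cvtColor(I,cv2.COLOR_BGR2HSV);m=((h[:,:,2]>110)&(h[:,:,1]<90)).astype(np.uint8)
    n,l,s,c=cv2.connectedComponentsWithStats(m);i=l[v,u];print(i,s[i],c[i]);return (l==i),h
# predicted silhouettes centroid for a candidate pin, compared with the blob
def pred(n,x,y):
    pts=[]
    m=np.zeros((384*8,512*8),np.uint8)
    a=np.linspace(0,2*np.pi,60)
    for (r,z0,z1) in((16,80,85),(11,85,125)):
        P=np.array([proj(n,(x+r*np.cos(t),y+r*np.sin(t),z)) for z in(z0,z1) for t in a])
        cv2.fillConvexPoly(m,cv2.convexHull((P*8+4).astype(np.int32)),1)
    M=cv2.moments(m,True);return np.array([M['m10']/M['m00'],M['m01']/M['m00']])/8-.5+.5/8, M['m00']/64
est=np.array([491.6,-279.0])
for n,f,u,v in(('top','pics/t0_raw.png',325,207),('scene','pics/s0_raw.png',187,220)):
    b,_=blob(f,u,v);yy,xx=np.nonzero(b);c=np.array([xx.mean(),yy.mean()])
    for k in range(3):
        p,A=pred(n,*est);J=(np.array([pred(n,*(est+d))[0] for d in((20,0),(0,20))])-p).T/20
        e2=est+np.linalg.solve(J,c-p)
    print(n,c,p,'areas',b.sum(),A,'est',e2)
# lug hole in the second top picture and scene
print(proj('top',(613.6,76.4,182)),proj('scene',(613.6,76.4,182)))
E
```

```text
29 [318 202  13  13 113] [324.37168142 208.23893805]
top [324.37168142 208.23893805] [322.03040975 207.52342471] areas 113 133.65625 est [ 489.87541128 -284.9753334 ]
57 [181 217  13  12  84] [186.9047619  223.38095238]Traceback (most recent call last):
  File "<stdin>", line 18, in <module>
  File "<stdin>", line 11, in pred
  File "h.py", line 11, in proj
    K,R,t=cam(n);q=K@(R@np.array(p,float)+t);return q[:2]/q[2]
          ~~~^^^
  File "h.py", line 4, in cam
    c=get_calibration(n);K=np.array([[c['fx'],0,c['cx']],[0,c['fy'],c['cy']],[0,0,1.]])
ValueError: time passes only in moves, steps and waits
```

```bash
python3 - <<'E'
import cv2,numpy as np
t=cv2.imread('pics/t0_raw.png')[190:265,290:375];s=cv2.imread('pics/s0_raw.png')[185:260,145:230]
a=cv2.resize(t,(400,353),interpolation=0);b=cv2.resize(s,(400,353),interpolation=0);cv2.imwrite('pics/p.png',np.hstack([a,b]))
E
```

```text
(no output)
```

View pics/p.png

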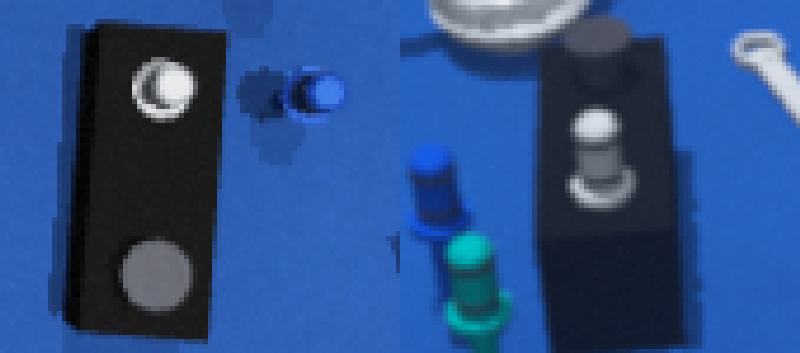

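In the crop (left, top view) the pin's grip top is at (174,87) and the shoulder ring centre at (163,88). On the right (scene view) the grip top is at (596,124) and the shoulder at (602,184). I'll cast rays from these.

```bash
sed -i 's/^def cam/import functools\n@functools.lru_cache\ndef cam/' h.py; python3 - <<'E'
from h import *
k=85/400
def T(x,y):return 290+x*k-.5,190+y*k-.5
def S(x,y):return 145+(x-400)*k-.5,185+y*k-.5
print('top125',onz('top',*T(174,87),125),'sh85',onz('top',*T(163.5,88.5),85),'valve',onz('top',*T(156,275),108))
print('scene125',onz('scene',*S(596,121),125),'sh85',onz('scene',*S(602,184),85))
print('tri',tri(S(596,121),T(174,87)),tri(S(602,184),T(163.5,88.5)))
for c in((97,25),(226,33),(209,339),(81,330)):print(onz('top',*T(*c),80))
# lug in scene (s2 crop from 270,140 scale 2.8)
print('lug scene',onz('scene',270+231/2.8-.5,140+180/2.8-.5,182))
r=cv2.imread('pics/t2_raw.png',0)
rows([(494,-278,275,62.6)])
E
```

```text
top125 [ 488.64561581 -283.84281676  125.        ] sh85 [ 489.86558337 -285.1053353    85.        ] valve [ 389.84832633 -278.43077775  108.        ]
scene125 [ 491.67431649 -284.05237019  125.        ] sh85 [ 491.79556498 -284.84613867   85.        ]
tri [ 488.76839418 -284.14452218  122.88123681] [ 489.96382213 -285.09640105   83.63594983]
[ 524.1908998  -248.94277543   80.        ]
[ 521.57487237 -319.96124097   80.        ]
[ 354.68150115 -312.243688     80.        ]
[ 357.73495762 -242.72395949   80.        ]
lug scene [615.70923356  75.22975762 182.        ]
now [519.   97.1 233.1] 62.4 t 8.5 F [-0.2  0.1 -0.2] w -0.0013723424767901093
{"xyz": [[-343.8, 151.8, -42.6]], "angular": [[0, 0, -0.2]]}
```

Request:
move_arm:
  xyz:
    - [-23,10,0]
    - [-65,28,0]
    - [-115,50,0]
    - [-165,71,0]
    - [-215,93,0]
    - [-260,112,0]
    - [-300,129,0]
    - [-330,142,0]
  angular:
    - [0,0,0]
    - [0,0,0]
    - [0,0,0]
    - [0,0,0]
    - [0,0,0]
    - [0,0,0]
    - [0,0,0]
    - [0,0,0]
  hand: 0.6

```text
clock: 9.5
eef_pos: [489.3, -262.8, 226.7]
ee_rot: [[0.464, 0.886, -0.001], [0.886, -0.464, 0.001], [0.0, -0.002, -1.0]]
ft_force: [0.3, 0.2, -0.2]
width: 0.604
gripper_force: 0.0
```

```bash
python3 - <<'E'
from h import *
rows([(490.3,-284.5,z,62.6) for z in (200,150,130,91)])
E
```

```text
now [ 489.3 -262.8  226.7] 62.4 t 9.5 F [ 0.3  0.2 -0.2] w 0.6042674222653182
{"xyz": [[-18.8, 11.0, 26.7], [-18.8, 11.1, 76.7], [-18.8, 11.2, 96.7], [-18.8, 11.2, 135.7]], "angular": [[0, 0, -0.2], [0, 0, -0.2], [0, 0, -0.2], [0, 0, -0.2]]}
```

Request:
move_arm:
  xyz:
    - [-19,11,10]
    - [-19,11,40]
    - [-19,11,75]
    - [-19,11,95]
    - [-19,11,95]
  angular:
    - [0,0,0]
    - [0,0,0]
    - [0,0,0]
    - [0,0,0]
    - [0,0,0]

```text
clock: 10.12
eef_pos: [489.8, -281.3, 129.6]
ee_rot: [[0.462, 0.887, -0.005], [0.887, -0.462, 0.004], [0.001, -0.007, -1.0]]
ft_force: [0.3, -0.3, -0.9]
width: 0.601
gripper_force: 0.0
```

```bash
python3 - <<'E'
from h import *
rows([(490.3,-284.5,z,62.6) for z in (91,)])
shot('scene','s3',(130,120,250,240),4)
E
```

```text
now [ 489.8 -281.3  129.6] 62.5 t 10.125 F [ 0.3 -0.3 -0.9] w 0.6013300084800076
{"xyz": [[-2.6, 2.2, 38.6]], "angular": [[0, 0, -0.1]]}
```

View pics/s3.png

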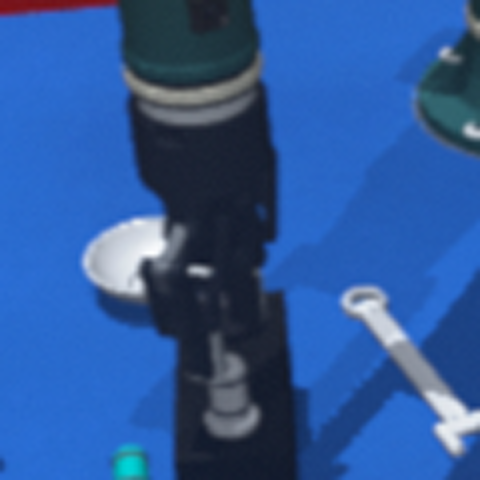

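The fingers straddle the pin, which is at (230,390) in the crop. I'll go down and grip.

Request:
move_arm:
  xyz:
    - [-2.5,2,10]
    - [-2.5,2,25]
    - [-2.5,2,35]
    - [-2.5,2,38]
    - [-2.5,2,38]
  angular:
    - [0,0,0]
    - [0,0,0]
    - [0,0,0]
    - [0,0,0]
    - [0,0,0]

```text
clock: 10.8
eef_pos: [491.9, -286.0, 95.0]
ee_rot: [[0.463, 0.887, -0.0], [0.887, -0.463, 0.0], [-0.0, -0.0, -1.0]]
ft_force: [0.8, -0.1, 0.2]
width: 0.598
gripper_force: 0.0
```

Request:
move_arm:
  xyz:
    - [0,0,0]
    - [0,0,0]
    - [0,0,0]
    - [0,0,0]
    - [0,0,0]
    - [0,0,0]
  angular:
    - [0,0,0]
    - [0,0,0]
    - [0,0,0]
    - [0,0,0]
    - [0,0,0]
    - [0,0,0]
  hand: 0
  force: 50

```text
clock: 11.55
eef_pos: [492.0, -286.1, 96.1]
ee_rot: [[0.463, 0.887, 0.0], [0.887, -0.463, -0.0], [-0.0, 0.0, -1.0]]
ft_force: [-2.9, 1.7, 4.3]
width: 0.236
gripper_force: 49.2
```

Request:
move_arm:
  xyz:
    - [0,0,-5]
    - [0,0,-15]
    - [0,0,-35]
    - [0,0,-65]
    - [0,0,-100]
    - [0,0,-140]
    - [0,0,-175]
    - [0,0,-192]
  angular:
    - [0,0,0]
    - [0,0,0]
    - [0,0,0]
    - [0,0,0]
    - [0,0,0]
    - [0,0,0]
    - [0,0,0]
    - [0,0,0]

```text
clock: 12.55
eef_pos: [492.7, -286.5, 290.3]
ee_rot: [[0.462, 0.887, 0.004], [0.887, -0.462, -0.003], [-0.001, 0.005, -1.0]]
ft_force: [-0.8, -0.9, -0.2]
width: 0.243
gripper_force: 48.9
```

```bash
python3 - <<'E'
from h import *
rows([(614.5,75.8,290,62.6)])
E
```

```text
now [ 492.7 -286.5  290.3] 62.5 t 12.55 F [-0.8 -0.9 -0.2] w 0.24297066014108432
{"xyz": [[377.5, -59.5, -0.2]], "angular": [[0, 0, -0.1]]}
```

Request:
move_arm:
  xyz:
    - [25,-4,0]
    - [65,-10,0]
    - [115,-18,0]
    - [165,-26,0]
    - [215,-34,0]
    - [265,-42,0]
    - [310,-49,0]
    - [345,-54,0]
  angular:
    - [0,0,0]
    - [0,0,0]
    - [0,0,0]
    - [0,0,0]
    - [0,0,0]
    - [0,0,0]
    - [0,0,0]
    - [0,0,0]

```text
clock: 13.55
eef_pos: [603.8, 46.9, 286.0]
ee_rot: [[0.461, 0.887, -0.002], [0.887, -0.461, 0.0], [-0.001, -0.002, -1.0]]
ft_force: [0.3, -0.2, -1.4]
width: 0.242
gripper_force: 48.9
```

Request:
move_arm:
  xyz:
    - [18,-3,0]
    - [29,-5,0]
    - [32.5,-5.5,0]
    - [32.5,-5.5,0]
    - [32.5,-5.5,0]
    - [32.5,-5.5,0]
  angular:
    - [0,0,0]
    - [0,0,0]
    - [0,0,0]
    - [0,0,0]
    - [0,0,0]
    - [0,0,0]

```text
clock: 14.3
eef_pos: [613.8, 75.5, 287.5]
ee_rot: [[0.463, 0.886, 0.0], [0.886, -0.463, -0.0], [-0.0, 0.0, -1.0]]
ft_force: [0.7, -0.0, -1.7]
width: 0.236
gripper_force: 48.9
```

```bash
python3 - <<'E'
from h import *
rows([(614.5,75.8,280,62.6)])
a=shot('scene','s4',(300,120,430,240),3);b=shot('top','t4',(120,90,250,210),3)
cv2.imwrite('pics/st4.png',np.hstack([cv2.imread('pics/s4.png'),cv2.imread('pics/t4.png')]))
for z in(196,182):print(z,proj('scene',(614.5,75.8,z)),(proj('scene',(614.5,75.8,z))-[300,120]+.5)*3)
E
```

```text
now [613.8  75.5 287.5] 62.4 t 14.3 F [ 0.7 -0.  -1.7] w 0.23632168122929323
{"xyz": [[0.6, 0.5, 7.5]], "angular": [[0, 0, -0.2]]}
196 [352.70412991 198.22975489] [159.61238973 236.18926468]
182 [352.06886635 203.43641163] [157.70659906 251.80923489]
```

View pics/st4.png

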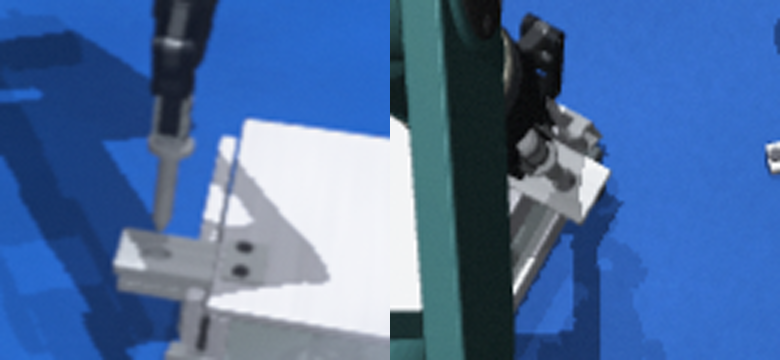

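The scene crop shows the pin hanging upright with its tip at (160,226), directly above the lug hole at (157,252). I'll lower it gently.

Request:
move_arm:
  xyz:
    - [0.5,0.5,5]
    - [0.5,0.5,11]
    - [0.5,0.5,16]
    - [0.5,0.5,20]
    - [0.5,0.5,24]
    - [0.5,0.5,28]
    - [0.5,0.5,31]
    - [0.5,0.5,31]
  angular:
    - [0,0,0]
    - [0,0,0]
    - [0,0,0]
    - [0,0,0]
    - [0,0,0]
    - [0,0,0]
    - [0,0,0]
    - [0,0,0]

```text
clock: 15.4
eef_pos: [614.4, 76.4, 255.9]
ee_rot: [[0.463, 0.887, -0.001], [0.887, -0.463, -0.0], [-0.0, -0.001, -1.0]]
ft_force: [-0.2, 0.3, -0.5]
width: 0.24
gripper_force: 48.9
```

Request:
move_arm:
  xyz:
    - [0,0,3]
    - [0,0,7]
    - [0,0,11]
    - [0,0,15]
    - [0,0,18]
    - [0,0,21]
    - [0,0,24]
    - [0,0,24]
  angular:
    - [0,0,0]
    - [0,0,0]
    - [0,0,0]
    - [0,0,0]
    - [0,0,0]
    - [0,0,0]
    - [0,0,0]
    - [0,0,0]

```text
clock: 16.4
eef_pos: [614.4, 76.4, 231.9]
ee_rot: [[0.463, 0.887, -0.001], [0.887, -0.463, -0.0], [-0.0, -0.0, -1.0]]
ft_force: [-0.5, -0.4, 0.4]
width: 0.238
gripper_force: 48.9
```

Request:
move_arm:
  xyz:
    - [0,0,4]
    - [0,0,10]
    - [0,0,16]
    - [0,0,22]
    - [0,0,27]
    - [0,0,30]
    - [0,0,32]
    - [0,0,32]
  angular:
    - [0,0,0]
    - [0,0,0]
    - [0,0,0]
    - [0,0,0]
    - [0,0,0]
    - [0,0,0]
    - [0,0,0]
    - [0,0,0]

```text
clock: 17.4
eef_pos: [614.5, 76.4, 200.2]
ee_rot: [[0.463, 0.887, -0.0], [0.887, -0.463, -0.0], [-0.0, -0.0, -1.0]]
ft_force: [-0.0, 0.3, -1.0]
width: 0.234
gripper_force: 48.9
```

Request:
move_arm:
  xyz:
    - [0,0,1]
    - [0,0,2]
    - [0,0,2]
  angular:
    - [0,0,0]
    - [0,0,0]
    - [0,0,0]

```text
clock: 17.77
eef_pos: [614.5, 76.4, 198.3]
ee_rot: [[0.463, 0.887, -0.0], [0.887, -0.463, -0.0], [-0.0, 0.0, -1.0]]
ft_force: [0.1, 1.2, -0.9]
width: 0.238
gripper_force: 48.9
```

Request:
move_arm:
  xyz:
    - [0,0,0.7]
    - [0,0,1.5]
    - [0,0,1.5]
  angular:
    - [0,0,0]
    - [0,0,0]
    - [0,0,0]

```text
clock: 18.15
eef_pos: [614.6, 76.4, 198.1]
ee_rot: [[0.463, 0.887, 0.001], [0.887, -0.463, -0.0], [0.001, 0.001, -1.0]]
ft_force: [-2.9, -0.2, 5.5]
width: 0.241
gripper_force: 49.5
```

Request:
move_arm:
  xyz:
    - [0,0,0]
    - [0,0,0]
    - [0,0,0]
    - [0,0,0]
    - [0,0,-5]
    - [0,0,-20]
    - [0,0,-45]
    - [0,0,-80]
  angular:
    - [0,0,0]
    - [0,0,0]
    - [0,0,0]
    - [0,0,0]
    - [0,0,0]
    - [0,0,0]
    - [0,0,0]
    - [0,0,0]
  hand: 0.6

```text
clock: 19.15
eef_pos: [614.3, 76.4, 277.9]
ee_rot: [[0.463, 0.887, -0.001], [0.887, -0.463, -0.0], [-0.0, -0.001, -1.0]]
ft_force: [0.9, 1.0, 0.2]
width: 0.599
gripper_force: 0.0
```

Request:
move_arm:
  xyz:
    - [-10,0,-10]
    - [-40,0,-10]
    - [-80,0,-10]
    - [-120,0,-10]
    - [-150,0,-10]
    - [-160,0,-10]
    - [-160,0,-10]
  angular:
    - [0,0,0]
    - [0,0,0]
    - [0,0,0]
    - [0,0,0]
    - [0,0,0]
    - [0,0,0]
    - [0,0,0]

```text
clock: 20.02
eef_pos: [540.3, -65.7, 286.7]
ee_rot: [[0.463, 0.886, 0.0], [0.886, -0.463, 0.0], [0.0, -0.0, -1.0]]
ft_force: [0.0, -0.1, 0.7]
width: 0.603
gripper_force: 0.0
```

```bash
python3 - <<'E'
from h import *
a=shot('scene','s5',(280,120,450,290),2.3);b=shot('top','t5',(80,80,250,250),2.3)
cv2.imwrite('pics/st5.png',np.hstack([cv2.imread('pics/s5.png'),cv2.imread('pics/t5.png')]))
E
```

```text
(no output)
```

View pics/st5.png

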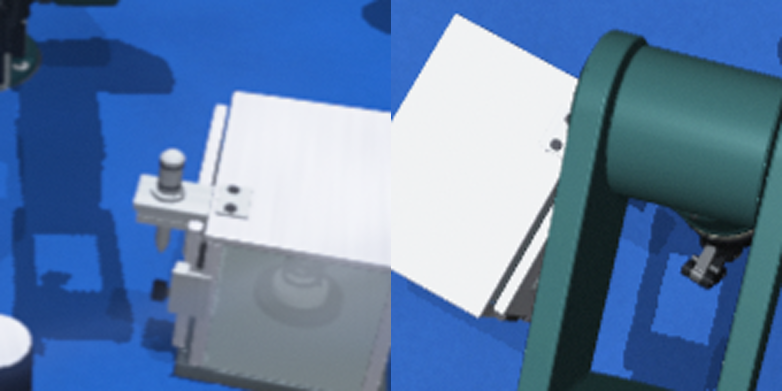

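The scene crop shows the pin on its shoulder on the lug at (172,190), with its tip out below the tongue at (162,238). The door is shut and the gripper is clear.

```bash
python3 -c "from cell import job_done; print(job_done())"
```

```text
the job is handed in; nothing more can be done
None
```

The guard door is shut and appears latched: it stayed shut against its buffer once released. The locking pin is fully home on its shoulder through the lug and tongue, I let go of it, and I handed the job in at about 20 s on the robot's clock.

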